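# Find the steel-cored motor coupling by weight and offer it to the pump

## Task

Two motor couplings that look alike stand under the clear sprung lid of the blue parts case, and the pump needs the heavier, steel-cored one. Twist the case's spring-return latch knob clockwise to its stop and let it spring back so that the lid flies open, then lift the couplings one at a time to feel which is heavier, and leave the lighter one standing fully down in a pocket of the open case. Finish while still holding the heavier one in the gripper: upright and still, close above the tip of the fuel pump's upright shaft and in line with it, touching neither shaft nor pump, with the other things on the table left where they were.

Things in the scene. Friction and masses are not known exactly. Their poses are not given: they have to be found in the camera images.
- coupling_a: motor coupling, a black dog-bone spool standing on end: 64 mm tall, round, to be gripped at 26 mm across near its upper end. One coupling is plain plastic (50 to 75 g), one has a steel core (190 to 300 g); they look alike, and either may be the heavy one and stand in either pocket. Origin: centre of its lower end, z up along its length
- coupling_b: the other motor coupling, outwardly the same: a black dog-bone spool standing on end: 64 mm tall, round, to be gripped at 26 mm across near its upper end. One coupling is plain plastic (50 to 75 g), one has a steel core (190 to 300 g); they look alike, and either may be the heavy one and stand in either pocket. Origin: centre of its lower end, z up along its length
- parts_case: blue parts case fixed to the table: tray 140 mm (its x) by 190 mm (its y), 34 mm high; a latch ledge 80 mm wide reaches 64 mm further on its -x side (towards the robot, turned up to 0.3 rad); a clear lid 64 mm deep covers the tray (closed top 98 mm above the table). Two pockets on its y axis, 100 mm apart. Origin: centre of the tray's underside, on the table; z up
- pocket_left (a point): centre of the floor of the round pocket on the case's +y side: 30 mm diameter, 18 mm deep, chamfered mouth, floor 16 mm above the table; a coupling in it stands 46 mm out of the tray, top 80 mm above the table
- pocket_right (a point): the same for the pocket on the case's -y side
- latch (a joint): spring-return latch knob on the case's ledge, vertical axis, rad: 0 at rest (latched), grows clockwise seen from above, stop at 1.05; the lid is free beyond about 0.6. The spring needs about 0.03 N m at rest to 0.09 N m at the stop, and returns the knob to 0 when it is let go
- latch_grip (a point): on the knob's axis at the height to grip, 70 mm above the table, 105 mm from the case's origin along its -x. The grip is a black bar 42 mm long, 14 mm thick, 52 to 84 mm above the table, a white line on half its top; at rest its length is turned 0.5 rad counter-clockwise (from above) from the case's x axis, at the stop 0.55 rad clockwise. Site x axis: the case's x at rest, turning with the knob
- lid (a joint): sprung hinge of the clear lid along the rear (+x) edge of the tray, rad: 0 closed, 1.75 fully open (leaning back behind the tray, up to 180 mm above the table). Once the latch is off, its spring throws it open within about 2 s; it pushes with under 2 N and may rest against the gripper until that is withdrawn
- pump_stand: two timber bearers, 105 mm (x) by 104 mm (y) overall and 46 mm high, fixed to the table, that carry a grey cast fuel pump (body about 67 by 72 by 68 mm, brass fittings at its sides reach 75 mm either way along y) with its drive shaft pointing straight up. Origin on the table between the bearers, z up
- shaft_tip (a point): centre of the top end of the pump's shaft, about 147 mm above the table; shaft 9 mm diameter, standing about 33 mm out of the pump's flat top; z up
- torch: bystander: black torch lighter, 26 x 185 x 30 mm, lying near the front edge; leave alone. Origin: centre of its underside, long side along its y
- tape: bystander: black tape roll, 72 mm diameter, 19 mm high, lying flat; leave alone. Origin: centre of its underside
- wrench: bystander: small steel combination spanner, 164 mm long, 27 mm wide, lying behind the pump; leave alone. Origin: centre of its underside
Not all that is in view belongs to the job. What is meant by the pump_stand is not purple, and is the larger of those in its own colour.

How it is judged:
On the way, in this order (a step that is already met when the one before it is completed fails the run):
1. the latch knob is twisted clockwise to its stop (value of joint latch above 0.97 rad), for 0.1 s.
2. the knob is let go and has sprung back, and the lid stands open (value of joint latch below 0.12 rad and value of joint lid above 1.5 rad), for 0.2 s.
3. the lighter coupling is held lifted clear of the case while the heavier one rests (((contact force between the fingers and coupling_a above 0.4 N and z of coupling_a in the frame of parts_case above 0.038 m and contact force between coupling_b and anything else above 1.2 N) or (contact force between the fingers and coupling_b above 0.4 N and z of coupling_b in the frame of parts_case above 0.038 m and contact force between coupling_a and anything else above 1.2 N))), for 0.2 s.
At the end, for the whole second after the job is handed in: Heavier coupling gripped, still, upright (0.2 rad), its lower end 3 to 80 mm above the shaft tip and within 15 mm of its axis, nothing touching the pump; lighter one upright in a pocket (6 mm sideways, 5 mm off its floor); lid open, latch knob back at rest, bystanders within 40 mm (((contact force between the fingers and coupling_b above 0.4 N and horizontal distance between coupling_b and shaft_tip below 0.015 m and z of coupling_b in the frame of shaft_tip between 0.003 and 0.08 m and angle between coupling_b's own z axis and vertical below 0.2 rad and linear speed of coupling_b below 0.03 m/s and contact force between coupling_b and pump_stand below 0.05 N and (horizontal distance between coupling_a and pocket_left below 0.006 m or horizontal distance between coupling_a and pocket_right below 0.006 m) and z of coupling_a in the frame of parts_case below 0.021 m and angle between coupling_a's own z axis and vertical below 0.15 rad and linear speed of coupling_a below 0.02 m/s and contact force between coupling_a and parts_case above 0.2 N and contact force between coupling_a and anything else below 1.2 N) or (contact force between the fingers and coupling_a above 0.4 N and horizontal distance between coupling_a and shaft_tip below 0.015 m and z of coupling_a in the frame of shaft_tip between 0.003 and 0.08 m and angle between coupling_a's own z axis and vertical below 0.2 rad and linear speed of coupling_a below 0.03 m/s and contact force between coupling_a and pump_stand below 0.05 N and (horizontal distance between coupling_b and pocket_left below 0.006 m or horizontal distance between coupling_b and pocket_right below 0.006 m) and z of coupling_b in the frame of parts_case below 0.021 m and angle between coupling_b's own z axis and vertical below 0.15 rad and linear speed of coupling_b below 0.02 m/s and contact force between coupling_b and parts_case above 0.2 N and contact force between coupling_b and anything else below 1.2 N)) and contact force between each of the arm, the fingers and pump_stand below 0.05 N and value of joint lid above 1.4 rad and value of joint latch below 0.12 rad); the arm keeps its last pose, push and grip.
It fails at once if a bystander (torch lighter, tape roll, spanner) is moved more than 40 mm (distance of any of torch, tape, wrench from where it was at the start of the episode above 0.04 m).
It fails at once if a coupling is knocked over or dropped (angle between any of coupling_a, coupling_b's own z axis and vertical above 0.9 rad).
It also fails if it takes over 70 s, if anything falls off the work surface, if the arm or the gripper's body presses on something with over 40 N, if the wrist force passes 120 N, or if a joint passes its speed limit or range.

## Robot

A 7-joint arm with a two-finger parallel gripper is mounted at the origin on a cart in front of the work surface, level with it; the furniture and walls round the work are solid. World frame = base frame: x ahead of the robot, y to its left, z up, the work surface at z = 0. Lengths are in m, angles in rad, forces in N, time in s.
With the tool pointing down it reaches from about 0.4 to 0.85 m from the base axis. Payload 10.4 kg.
Tool frame: the origin (TCP) lies on the centre line of the jaws, within the pads' length; the fingertips stand 11 mm ahead of it and the grasp point (between the pads) lies 8 mm behind it (tip_reach is the distance from the TCP to the fingertips, in m); z points along the fingers, y is the line along which they close (so a half turn about z gives the same grasp; the last joint's range is limited). The gripper opens to 85 mm and grips with 20 to 120 N. Pads are 22 mm wide; open, the fingers measure 114 mm over their backs; the gripper's body (76 mm by 85 mm) begins 54 mm behind the grasp point. The pads swing forward as they close: fully open they stand 13 mm farther back than shut.
Start: joints at [1.123, 0.332, -0.065, 1.46, 0.022, 1.35, -0.088], TCP at [0.258, -0.569, 0.242] pointing down, gripper open.
Joint ranges: [-2.6, 2.6], [-0.5, 2.12], [-1.47, 1.34], [0.16, 2.42], [-1.27, 4.41], [0.06, 2.06], [-2.6, 2.6]. Speed limits (rad/s): [2.22, 2.22, 2.79, 2.79, 3.14, 3.14, 3.14].

## Interface

Orientations are given as a unit quaternion [x, y, z, w].
In Python, from workcell import get_obs, camera, hand_in, tip_reach gives the robot as it stands. The module is installed in compiled form; this text tells all that it offers.
- The arm moves only by the tool move_arm, never from a script. Its argument "plan" is a list of rows, each an object with "delta_pos": the shift along the tool's x, y, z in a scale on which 1.0 is 1 m, a list of three; "turn": the turn, a rotation vector about the tool's x, y, z in fractions of the full range, 1 being pi rad, a list of three; "fingers": the closure, from 0 (fully open) to 1 (shut). A call has 1 to 12 rows; each row is the pose to reach, as a shift and turn from the pose commanded when the call began, along the tool's axes at that moment; what a row does not reach only later rows make up. A row lasts 1/8 s, in which the tool goes at most 62.5 mm and 10.7 degrees, less where a joint would pass 70% of its speed; a pose out of reach is approached as far as the arm can. No shift or turn number may pass 1 either way. A call with a gripper value outside its range is refused whole. The fingers move at their own pace and stop on an object; "force" is the grip in N (left out, the last holds). Time passes only in rows, so rows that repeat a pose let the fingers close. It gives the time, the measured TCP pose, the force, the opening and the grip force at its end, in the units of the state.
- get_obs(): the state, without advancing time (a new reading comes with each control period).
- camera(name): name is "side" or "top"; returns a dict with "color" (384x512x3 uint8, red, green, blue), "range_z" (384x512 float32, m along the optical axis (not along the pixel's ray), 0 where there is no reading), "fx", "fy", "cx", "cy" (pixels), "R" (3x3) and "t" (3): a world point X has camera coordinates R X + t. Camera axes: x right, y down, z forward; pixel columns grow to the right and rows downward; lengths in m; the calibration is good to about 2 mm. A picture is of the moment at which its call begins.
- hand_in(): hands the job in; it is judged then, once.
The state is a dict: "clock": time; "joint_pos": joint angles; "joint_velocities": joint speeds; "tau": joint torques, N m; "position": TCP position; "ee_rot": TCP orientation; "ft_force": force on the tool from outside, world axes, zero at the start; "torque": the same for the moment, N m; "grip_width": opening from 0.0 (shut) to 1.0 (fully open); "grasp_force": force on a finger pad.
Only numpy, scipy, OpenCV 4.12 (cv2) and the standard library are available. Lean on these libraries where they do the work, as an engineer would, in place of code of your own. Each camera call takes 0.05 s, during which the arm holds its last target. There are 200 camera calls.

## Working session

There is one attempt and no reset: what is moved stays moved. The work goes in short steps, Python scripts to look and compute and a tool call to move; the robot and the scene stay as the last step left them, time stands still between calls to the robot, and variables do not carry over. Pictures are saved under pics/ and viewed, at most 10 in all, crops included, and the job is handed in when it is done.

Besides the shell and the picture viewer there is one more tool, called as a command line: name --argument value ..., lists and objects as JSON in quotes. move_arm: Moves the arm, as the interface text tells. Its arguments: {"type":"object","properties":{"plan":{"type":"array","items":{"type":"object","properties":{"delta_pos":{"type":"array","items":{"type":"number"}},"turn":{"type":"array","items":{"type":"number"}},"fingers":{"type":"number"}}}},"force":{"type":"number"}},"required":["plan"]}

```bash
mkdir -p pics
python3 - <<'E'
from workcell import *
import cv2,numpy as np
o=get_obs();print({k:np.round(v,3) for k,v in o.items()}, tip_reach)
for n in("side","top"):
    c=camera(n);cv2.imwrite(f"pics/{n}0.png",c["color"][:,:,::-1]);np.savez(f"{n}0.npz",**c)
    print(n,c["fx"],c["fy"],c["cx"],c["cy"],np.round(-c["R"].T@c["t"],3),np.round(c["R"],2).tolist())
a=[cv2.imread(f"pics/{n}0.png") for n in("side","top")]
E
```

```text
{'clock': np.float64(0.0), 'joint_pos': array([ 1.123,  0.333, -0.065,  1.461,  0.022,  1.35 , -0.089]), 'joint_velocities': array([ 0.   , -0.001, -0.001, -0.002,  0.001, -0.001,  0.002]), 'tau': array([-1.0000e-03, -6.2544e+01,  4.9000e-02, -3.9161e+01,  1.6000e-02,
        1.0000e-02,  0.0000e+00]), 'position': array([ 0.257, -0.569,  0.242]), 'ee_rot': array([ 0.978,  0.211, -0.   , -0.001]), 'ft_force': array([ 0.211, -0.332, -0.198]), 'torque': array([ 0.044,  0.007, -0.018]), 'grasp_force': np.float64(0.0), 'grip_width': np.float64(0.997)} 0.011
side 404.1961379792291 404.1961379792291 255.53125860144806 188.14733960771719 [0.428 1.181 1.04 ] [[-1.0, -0.09, 0.02], [-0.07, 0.56, -0.83], [0.07, -0.82, -0.56]]
top 469.47523372775237 469.47523372775237 246.8431768038142 187.67404142536208 [ 0.186 -0.192  1.761] [[-0.04, -1.0, -0.0], [-0.98, 0.04, -0.21], [0.21, -0.01, -0.98]]
```

View pics/side0.png

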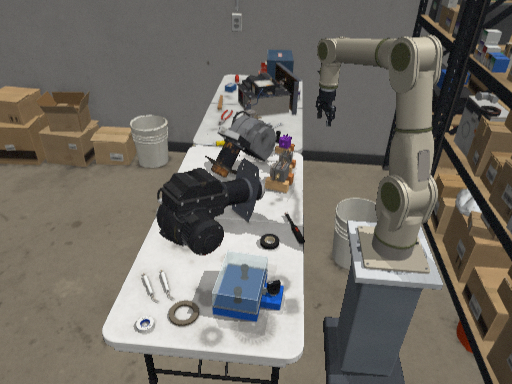

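View pics/top0.png

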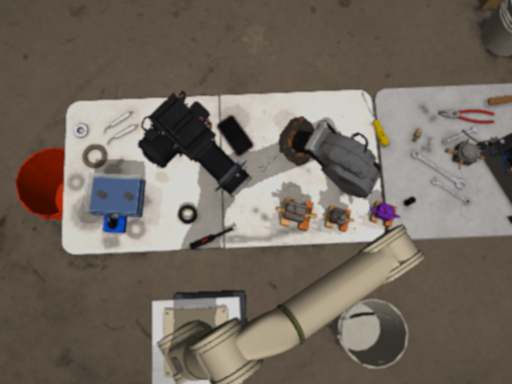

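The top view shows the case at (116,196) with its knob at about (113,223). The pumps are the large grey one at (296,212), a small grey one at (338,217) and a purple one at (384,212). The tape is at (187,213) and the torch at (212,237). The target is the large grey pump.

```bash
cat > h.py <<'E'
import numpy as np,cv2
def load(n): return dict(np.load(n))
def cloud(c):
    v,u=np.mgrid[:384,:512]; z=c["range_z"]
    P=np.stack([(u-c["cx"])/c["fx"]*z,(v-c["cy"])/c["fy"]*z,z],-1)
    W=(P-c["t"])@c["R"]; W[z==0]=np.nan; return W
def ray(c,u,v,h):
    d=c["R"].T@np.array([(u-c["cx"])/c["fx"],(v-c["cy"])/c["fy"],1]);o=-c["R"].T@c["t"]
    return o+d*(h-o[2])/d[2]
def proj(c,X):
    p=c["R"]@np.array(X)+c["t"];return p[0]/p[2]*c["fx"]+c["cx"],p[1]/p[2]*c["fy"]+c["cy"]
E
python3 - <<'E'
from h import *
t=load("top0.npz");s=load("side0.npz")
for n,c in(("top",t),("side",s)):
    W=cloud(c);hsv=cv2.cvtColor(c["color"],cv2.COLOR_RGB2HSV)
    blue=(hsv[...,0]>100)&(hsv[...,0]<125)&(hsv[...,1]>110)
    m=blue&(W[...,1]>0.1)&(W[...,1]<.8)&(W[...,0]>.2)&(W[...,0]<1)
    # ledge/tray
    for lo,hi in((.02,.045),(.045,.12)):
        k=m&(W[...,2]>lo)&(W[...,2]<hi);p=W[k]
        if len(p)>5: print(n,lo,len(p),p.min(0).round(3),p.max(0).round(3),cv2.minAreaRect(p[:,:2].astype(np.float32)*1000))
    # pump
    k=(W[...,1]>-.5)&(W[...,1]<-.1)&(W[...,0]>.3)&(W[...,0]<.65)&(W[...,2]>.03)
    k=(W[...,2]>.03)&(W[...,2]<.25)&(W[...,1]>-.3)&(W[...,1]<0)&(W[...,0]>.3)&(W[...,0]<.6)
    for a,b in((.09,.125),(.125,.17)):
        p=W[k&(W[...,2]>a)&(W[...,2]<b)]
        if len(p): print(n,"pump",a,len(p),np.median(p,0).round(3),p.min(0).round(3),p.max(0).round(3))
a=cv2.resize(t["color"][165:245,70:170],None,fx=6,fy=6,interpolation=cv2.INTER_CUBIC)
b=cv2.resize(t["color"][185:245,255:355],None,fx=6,fy=6,interpolation=cv2.INTER_CUBIC)
cv2.imwrite("pics/c1.png",np.vstack([a[:,:,::-1],b[:,:,::-1]])[:600] if 0 else cv2.resize(np.vstack([a,b])[:,:,::-1],(428,600)))
a=cv2.resize(s["color"][240:330,200:300],None,fx=4,fy=4,interpolation=cv2.INTER_CUBIC)
b=cv2.resize(s["color"][120:210,240:340],None,fx=4,fy=4,interpolation=cv2.INTER_CUBIC)
cv2.imwrite("pics/c2.png",np.hstack([a,b])[:,:,::-1])
E
```

```text
top 0.02 248 [0.402 0.249 0.02 ] [0.471 0.331 0.045] ((436.47979736328125, 291.79150390625), (79.54398345947266, 63.69784927368164), 83.7613296508789)
top 0.045 1112 [0.413 0.184 0.046] [0.59  0.351 0.111] ((500.6394958496094, 268.0398864746094), (165.17425537109375, 176.84243774414062), 88.7174301147461)
top pump 0.09 20 [ 0.526 -0.134  0.117] [ 0.499 -0.222  0.09 ] [ 0.595 -0.095  0.125]
top pump 0.125 604 [ 0.552 -0.155  0.158] [ 0.498 -0.222  0.125] [ 0.6  -0.06  0.17]
side 0.02 404 [0.402 0.212 0.02 ] [0.614 0.389 0.044] ((491.7274169921875, 333.2160949707031), (226.3828582763672, 122.77255249023438), 46.40715026855469)
side 0.045 421 [0.414 0.245 0.045] [0.61  0.387 0.097] ((503.2561340332031, 342.96319580078125), (199.9317169189453, 95.4093017578125), 41.206321716308594)
side pump 0.09 146 [ 0.542 -0.103  0.109] [ 0.499 -0.154  0.09 ] [ 0.598 -0.064  0.125]
side pump 0.125 359 [ 0.558 -0.106  0.151] [ 0.5   -0.191  0.125] [ 0.6   -0.057  0.17 ]
```

View pics/c1.png

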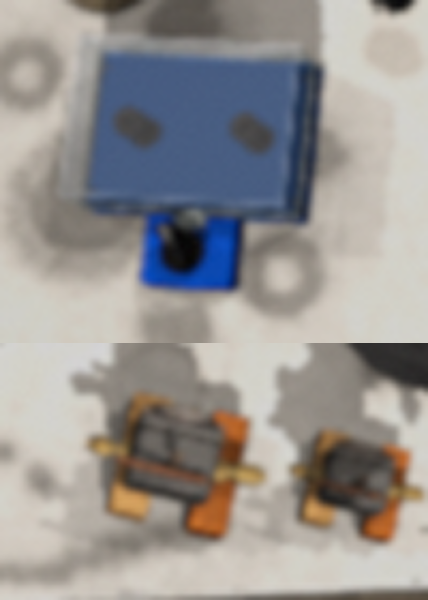

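View pics/c2.png

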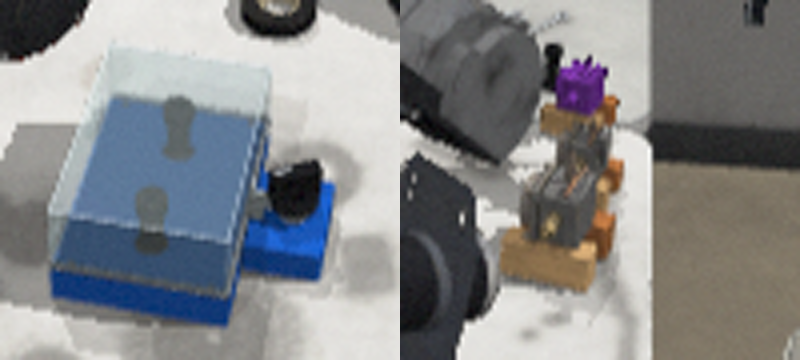

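Run:
```python
from h import *
t=load("top0.npz");s=load("side0.npz")
for n,c in(("top",t),("side",s)):
    W=cloud(c);hsv=cv2.cvtColor(c["color"],cv2.COLOR_RGB2HSV);X,Y,Z=np.moveaxis(W,-1,0)
    k=(abs(X-.4335)<.04)&(abs(Y-.292)<.04)&(hsv[...,2]<60)&(Z>.075)
    if k.sum()>4:
        p=W[k];print(n,"knob",len(p),np.median(p,0),cv2.minAreaRect(p[:,:2].astype(np.float32)*1000))
    k=(X>.38)&(X<.62)&(Y>.1)&(Y<.45)&(Z>.088)&(Z<.108);p=W[k]
    if len(p):print(n,"lid",len(p),np.median(p,0),cv2.minAreaRect(p[:,:2].astype(np.float32)*1000))
    print("ray pump",ray(t,296,212,.114))
    R=ray(t,296,212,.114)
    near=(abs(X-R[0])<.075)&(abs(Y-R[1])<.09)
    k=near&(Z>.03)
    h,e=np.histogram(Z[k],bins=np.arange(.03,.2,.01));print(h)
    for a,b in((.04,.052),(.105,.12),(.128,.155)):
        p=W[near&(Z>a)&(Z<b)]
        if len(p)>3:print(n,a,len(p),p.mean(0).round(4),p.min(0).round(3),p.max(0).round(3),cv2.minAreaRect(p[:,:2].astype(np.float32)*1000))
    k=near&(Z>.12); vv,uu=np.where(k)
    for v,u in list(zip(vv,uu))[:40]:print(u,v,W[v,u].round(3),c["color"][v,u])
```

```text
top knob 34 [0.42869009 0.28999025 0.08461499] ((430.5413513183594, 291.7134094238281), (34.20649719238281, 14.692405700683594), 19.182451248168945)
top lid 2022 [0.53638362 0.28336879 0.09869426] ((512.30029296875, 287.0739440917969), (192.8184051513672, 196.8400115966797), 84.2049331665039)
ray pump [ 0.43581156 -0.37604929  0.114     ]
[ 20 192  60  14  41  48  37  94 225  41  22   4   1   0   0   0]
top 0.04 225 [ 0.4349 -0.3924  0.0462] [ 0.382 -0.445  0.04 ] [ 0.507 -0.322  0.052] ((444.0092468261719, -384.61212158203125), (103.7432632446289, 104.81148529052734), 74.0048828125)
top 0.105 290 [ 0.447  -0.375   0.1134] [ 0.404 -0.414  0.105] [ 0.485 -0.333  0.12 ] ((447.6071472167969, -375.0699768066406), (71.77915954589844, 71.19474792480469), 72.7568359375)
top 0.128 35 [ 0.4306 -0.3566  0.1337] [ 0.418 -0.387  0.128] [ 0.439 -0.322  0.152] ((433.1747131347656, -355.6732177734375), (67.5911865234375, 16.69430923461914), 78.87947845458984)
294 203 [ 0.467 -0.37   0.121] [99 92 86]
295 203 [ 0.467 -0.374  0.122] [100  92  87]
291 204 [ 0.464 -0.359  0.121] [97 91 86]
299 204 [ 0.
[... 3067 characters left out ...]
163 [ 0.432 -0.372  0.125] [93 80 74]
285 163 [ 0.423 -0.363  0.131] [142 119 100]
286 163 [ 0.419 -0.378  0.123] [94 89 84]
281 164 [ 0.441 -0.37   0.121] [76 71 65]
282 164 [ 0.436 -0.364  0.124] [75 69 60]
283 164 [ 0.432 -0.368  0.123] [130 100  82]
284 164 [ 0.427 -0.353  0.132] [150 120  95]
285 164 [ 0.423 -0.369  0.122] [122 114 106]
283 165 [ 0.431 -0.347  0.13 ] [171 131  98]
284 165 [ 0.427 -0.349  0.129] [123 110 101]
282 166 [ 0.435 -0.342  0.127] [125  92  76]
283 166 [ 0.431 -0.341  0.129] [156 123 101]
282 167 [ 0.435 -0.331  0.129] [156 117  92]
281 168 [ 0.439 -0.33   0.124] [117  92  82]
282 168 [ 0.435 -0.32   0.131] [124 107  94]
281 169 [ 0.439 -0.32   0.125] [81 72 67]
```

```bash
cat >> h.py <<'E'
from scipy.spatial.transform import Rotation as Ro
def go(x,y,z,head):
    "tool-frame delta and turn to a downward pose with tool x at heading"
    from workcell import get_obs
    o=get_obs();R=Ro.from_quat(o["ee_rot"])
    T=Ro.from_euler("z",head)*Ro.from_euler("x",np.pi)
    x0=R.as_matrix()[:,0]
    print("t",round(float(o["clock"]),2),"pos",o["position"].round(4),"head",round(np.arctan2(x0[1],x0[0]),3),"j",o["joint_pos"].round(2),"F",o["ft_force"].round(2),"w",round(float(o["grip_width"]),3),"g",round(float(o["grasp_force"]),2))
    print("d",R.inv().apply(np.array([x,y,z])-o["position"]).round(4),"turn",(R.inv()*T).as_rotvec().round(3))
E
python3 - <<'E'
from h import *
W=cloud(load("top0.npz"));X,Y,Z=np.moveaxis(W,-1,0)
for x in np.arange(.2,.75,.1):
    print(round(x,2),[round(float(np.nanmax(np.where((abs(X-x)<=.05)&(abs(Y-y)<=.05),Z,-1))),2) for y in np.arange(-.6,.5,.1)])
go(.45,-.2,.34,1.8)
E
```

```text
0.2 [0.64, 0.66, 0.68, 0.68, -0.01, 0.01, 0.01, 0.01, -0.0, -0.72, -0.72]
0.3 [0.63, 0.63, 0.01, 0.01, 0.01, 0.01, 0.03, 0.01, 0.01, 0.01, 0.01]
0.4 [0.09, 0.12, 0.15, 0.14, 0.02, 0.03, 0.04, 0.02, 0.01, 0.09, 0.01]
0.5 [0.23, 0.2, 0.12, 0.12, 0.25, 0.25, 0.03, 0.03, 0.11, 0.11, 0.11]
0.6 [0.27, 0.25, 0.24, 0.02, 0.25, 0.21, 0.25, 0.17, 0.11, 0.11, 0.11]
0.7 [0.26, 0.24, 0.24, 0.14, 0.03, 0.27, 0.28, 0.29, 0.19, 0.02, 0.02]
t 0.1 pos [ 0.2574 -0.5692  0.2416] head 0.425 j [ 1.12  0.33 -0.06  1.46  0.02  1.35 -0.09] F [0.3  0.78 0.44] w 1.0 g 0.0
d [ 0.3276 -0.2571 -0.0981] turn [-1.000e-03 -1.000e-03 -1.375e+00]
```

The manual's scale: turns go in shares of pi rad. Converting my numbers, -1.375 rad is -0.4377.

move_arm --plan '[{"delta_pos": [0,0,-0.06],"turn": [0,0,0],"fingers": 0},{"delta_pos": [0,0,-0.1],"turn": [0,0,-0.0318],"fingers": 0},{"delta_pos": [0.06,-0.05,-0.1],"turn": [0,0,-0.0891],"fingers": 0},{"delta_pos": [0.11,-0.085,-0.1],"turn": [0,0,-0.1464],"fingers": 0},{"delta_pos": [0.16,-0.125,-0.1],"turn": [0,0,-0.2037],"fingers": 0},{"delta_pos": [0.21,-0.165,-0.1],"turn": [0,0,-0.261],"fingers": 0},{"delta_pos": [0.26,-0.205,-0.1],"turn": [0,0,-0.3183],"fingers": 0},{"delta_pos": [0.3,-0.24,-0.1],"turn": [0,0,-0.3756],"fingers": 0.2},{"delta_pos": [0.33,-0.257,-0.1],"turn": [0,0,-0.4329],"fingers": 0.4},{"delta_pos": [0.33,-0.257,-0.1],"turn": [0,0,-0.4377],"fingers": 0.4},{"delta_pos": [0.33,-0.257,-0.1],"turn": [0,0,-0.4377],"fingers": 0.4},{"delta_pos": [0.33,-0.257,-0.1],"turn": [0,0,-0.4377],"fingers": 0.4}]'

```text
clock: 1.6
position: [0.4517, -0.2006, 0.3421]
ee_rot: [0.623, 0.782, -0.0, -0.0]
ft_force: [-1.5, 0.2, 0.6]
grip_width: 0.598
grasp_force: 0.0
```

```bash
python3 -c "
from h import *
go(.433,.22,.24,3.54)"
```

```text
t 1.6 pos [ 0.4517 -0.2006  0.3421] head 1.796 j [ 0.78  0.03 -0.47  1.61  0.01  1.51  0.54] F [-1.5   0.23  0.55] w 0.598 g 0.0
d [0.4141 0.0759 0.1021] turn [-0.    -0.    -1.744]
```

In the tool's units: -1.744 rad is -0.5551.

move_arm --plan '[{"delta_pos": [0.05,0.01,0],"turn": [0,0,-0.0573],"fingers": 0.5},{"delta_pos": [0.1,0.02,0],"turn": [0,0,-0.1146],"fingers": 0.5},{"delta_pos": [0.16,0.03,0],"turn": [0,0,-0.1719],"fingers": 0.5},{"delta_pos": [0.22,0.04,0],"turn": [0,0,-0.2292],"fingers": 0.5},{"delta_pos": [0.27,0.05,0.02],"turn": [0,0,-0.2865],"fingers": 0.5},{"delta_pos": [0.32,0.06,0.04],"turn": [0,0,-0.3438],"fingers": 0.5},{"delta_pos": [0.37,0.07,0.06],"turn": [0,0,-0.4011],"fingers": 0.5},{"delta_pos": [0.42,0.08,0.08],"turn": [0,0,-0.4584],"fingers": 0.5},{"delta_pos": [0.46,0.088,0.1],"turn": [0,0,-0.5157],"fingers": 0.5},{"delta_pos": [0.486,0.092,0.1],"turn": [0,0,-0.5551],"fingers": 0.5},{"delta_pos": [0.486,0.092,0.1],"turn": [0,0,-0.5551],"fingers": 0.5},{"delta_pos": [0.486,0.092,0.1],"turn": [0,0,-0.5551],"fingers": 0.5}]'

```text
clock: 3.1
position: [0.4324, 0.2936, 0.2422]
ee_rot: [-0.198, 0.98, -0.0, -0.0]
ft_force: [1.0, -0.6, 0.2]
grip_width: 0.499
grasp_force: 0.0
```

```bash
python3 -c "
from h import *
from workcell import camera
go(.433,.2935,.062,3.54)
c=camera('side');cv2.imwrite('pics/s1.png',cv2.resize(c['color'][200:330,170:320],None,fx=4,fy=4)[:,:,::-1])"
```

```text
t 3.1 pos [0.4324 0.2936 0.2422] head -2.743 j [ 0.2   0.23 -1.    1.69  0.2   1.33  1.14] F [ 0.99 -0.57  0.24] w 0.499 g 0.0
d [-0.0006 -0.0002  0.1802] turn [-0.001 -0.    -0.   ]
```

View pics/s1.png

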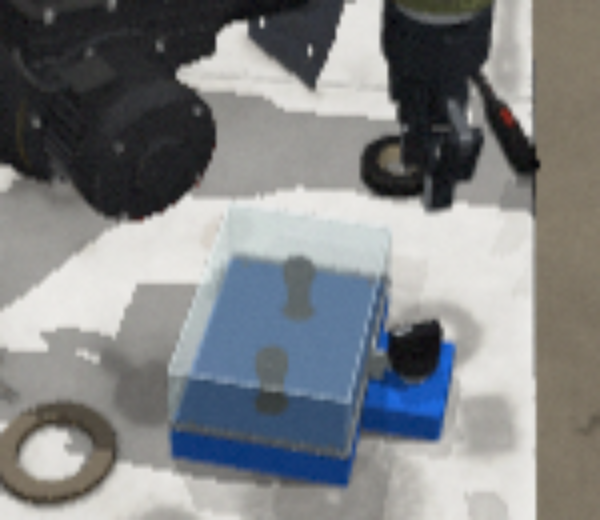

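The picture shows the gripper above and ahead of the knob at (415,350), with the lid closed and nothing in its way below. Next: descend and close.

move_arm --plan '[{"delta_pos": [0,0,0.06],"turn": [0,0,0],"fingers": 0.5},{"delta_pos": [0,0,0.11],"turn": [0,0,0],"fingers": 0.5},{"delta_pos": [0,0,0.15],"turn": [0,0,0],"fingers": 0.5},{"delta_pos": [0,0,0.178],"turn": [0,0,0],"fingers": 0.5},{"delta_pos": [0,0,0.178],"turn": [0,0,0],"fingers": 0.5},{"delta_pos": [0,0,0.178],"turn": [0,0,0],"fingers": 0.9},{"delta_pos": [0,0,0.178],"turn": [0,0,0],"fingers": 0.9},{"delta_pos": [0,0,0.178],"turn": [0,0,0],"fingers": 0.9},{"delta_pos": [0,0,0.178],"turn": [0,0,0],"fingers": 0.9},{"delta_pos": [0,0,0.178],"turn": [0,0,0],"fingers": 0.9}]' --force 30

```text
clock: 4.4
position: [0.433, 0.2945, 0.066]
ee_rot: [-0.199, 0.98, -0.0, 0.001]
ft_force: [0.6, -3.5, 5.7]
grip_width: 0.153
grasp_force: 31.8
```

```bash
python3 -c "
from h import *
go(.433,.2935,.062,2.49)"
```

```text
t 4.4 pos [0.433  0.2945 0.066 ] head -2.741 j [ 0.08  0.44 -0.9   1.88  0.41  1.01  0.98] F [ 0.64 -3.47  5.68] w 0.153 g 31.82
d [ 0.0004 -0.0009  0.004 ] turn [-0.     0.003  1.053]
```

In the tool's units: 1.09 rad is 0.347.

move_arm --plan '[{"delta_pos": [0,0,0],"turn": [0,0,0.0573],"fingers": 0.9},{"delta_pos": [0,0,0],"turn": [0,0,0.1146],"fingers": 0.9},{"delta_pos": [0,0,0],"turn": [0,0,0.1719],"fingers": 0.9},{"delta_pos": [0,0,0],"turn": [0,0,0.2292],"fingers": 0.9},{"delta_pos": [0,0,0],"turn": [0,0,0.2865],"fingers": 0.9},{"delta_pos": [0,0,0],"turn": [0,0,0.3374],"fingers": 0.9},{"delta_pos": [0,0,0],"turn": [0,0,0.347],"fingers": 0.9},{"delta_pos": [0,0,0],"turn": [0,0,0.347],"fingers": 0.9},{"delta_pos": [0,0,0],"turn": [0,0,0.347],"fingers": 0.9},{"delta_pos": [0,0,0],"turn": [0,0,0.347],"fingers": 0.9},{"delta_pos": [0,0,0],"turn": [0,0,0.347],"fingers": 0.9}]' --force 40

```text
clock: 5.78
position: [0.4329, 0.2937, 0.066]
ee_rot: [0.337, 0.942, -0.0, 0.002]
ft_force: [-1.1, -7.3, 8.4]
grip_width: 0.157
grasp_force: 53.8
```

```bash
python3 -c "
from h import *
from workcell import camera,get_obs
go(.35,.2935,.25,2.49);print(get_obs()['torque'])
c=camera('side');cv2.imwrite('pics/s2.png',cv2.resize(c['color'][200:330,170:320],None,fx=4,fy=4)[:,:,::-1])"
```

```text
t 5.78 pos [0.4329 0.2937 0.066 ] head 2.455 j [-0.08  0.37 -0.7   1.89  0.29  0.98 -0.02] F [-1.05 -7.3   8.38] w 0.157 g 53.77
d [ 0.0633 -0.0527 -0.1842] turn [ 0.     0.004 -0.035]
[-1.71600401  0.01774879  1.3434115 ]
```

View pics/s2.png

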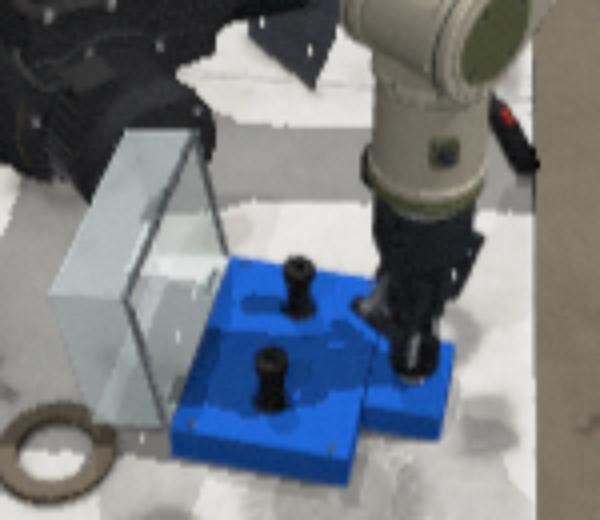

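The lid has flown open and both couplings are standing, at (298,285) and (270,378) in the crop. Next: release and rise.

In the tool's units: 1.09 rad is 0.347.

move_arm --plan '[{"delta_pos": [0,0,0],"turn": [0,0,0.347],"fingers": 0.3},{"delta_pos": [0,0,0],"turn": [0,0,0],"fingers": 0.3},{"delta_pos": [0,0,0],"turn": [0,0,0],"fingers": 0.3},{"delta_pos": [0,0,0],"turn": [0,0,0],"fingers": 0.3},{"delta_pos": [0,0,-0.04],"turn": [0,0,0],"fingers": 0.3},{"delta_pos": [0,0,-0.09],"turn": [0,0,0],"fingers": 0.3},{"delta_pos": [0,0,-0.14],"turn": [0,0,0],"fingers": 0.3},{"delta_pos": [0.04,-0.035,-0.18],"turn": [0,0,-0.0573],"fingers": 0.3},{"delta_pos": [0.04,-0.035,-0.18],"turn": [0,0,-0.1146],"fingers": 0.3},{"delta_pos": [0.04,-0.035,-0.18],"turn": [0,0,-0.1719],"fingers": 0.3},{"delta_pos": [0.04,-0.035,-0.18],"turn": [0,0,-0.1814],"fingers": 0.3},{"delta_pos": [0.04,-0.035,-0.18],"turn": [0,0,-0.1814],"fingers": 0.3}]'

```text
clock: 7.32
position: [0.3785, 0.2933, 0.2443]
ee_rot: [0.061, 0.998, 0.0, -0.0]
ft_force: [0.4, 0.6, 1.1]
grip_width: 0.699
grasp_force: 0.0
```

```bash
cat > loc.py <<'E'
from h import *
from workcell import camera
def loc():
    for n in("top","side"):
        c=camera(n);W=cloud(c);X,Y,Z=np.moveaxis(W,-1,0);hsv=cv2.cvtColor(c["color"],cv2.COLOR_RGB2HSV)
        for nm,x,y in(("left",.543,.333),("right",.533,.233)):
            k=(abs(X-x)<.035)&(abs(Y-y)<.035)&(Z>.045)&(Z<.1)&((hsv[...,1]<100)|(hsv[...,2]<70))
            if k.sum()>3:
                vv,uu=np.where(k);q=k&(Z>.074);p=W[q]
                # top-face pixels -> rays onto the top plane
                qv,qu=np.where(q)
                e=np.array([ray(c,u,v,.08)[:2] for u,v in zip(qu,qv)]) if q.sum()>3 else np.zeros((0,2))
                ex=cv2.minEnclosingCircle(e.astype(np.float32)) if len(e) else None
                print(n,nm,k.sum(),"top",len(p),p.mean(0).round(4) if len(p) else "",ex, "zmax",Z[k].max().round(3))
        m=(hsv[...,0]>100)&(hsv[...,0]<125)&(hsv[...,1]>150)&(abs(Z-.034)<.008)&(X>.466)&(X<.64)&(Y>.15)&(Y<.42)
        print(n,"tray",m.sum(),cv2.minAreaRect(W[m][:,:2].astype(np.float32)*1000) if m.sum()>9 else "")
        np.savez(n+"1.npz",**c)
E
python3 -c "
from loc import *
go(.538,.283,.2,3.04);loc()
c=np.load('side1.npz');d=np.load('top1.npz')
f=lambda a:cv2.resize(a,None,fx=3.5,fy=3.5)
cv2.imwrite('pics/s3.png',np.hstack([f(c['color'][220:330,190:300]),f(d['color'][150:260,60:170])])[:,:,::-1])"
```

```text
t 7.33 pos [0.3785 0.2933 0.2443] head 3.02 j [ 0.05  0.06 -0.82  1.79  0.05  1.31  0.67] F [0.45 0.63 1.06] w 0.699 g 0.0
d [-0.1596  0.0092  0.0443] turn [ 0.   -0.   -0.02]
top left 38 top 26 [0.5404 0.3291 0.0808] ((0.5412834286689758, 0.3300779163837433), 0.011625517159700394) zmax 0.09
top right 37 top 25 [0.5315 0.2308 0.0802] ((0.5318885445594788, 0.23011012375354767), 0.011045931838452816) zmax 0.091
top tray 1569 ((534.7286376953125, 282.7618103027344), (189.4852294921875, 142.72251892089844), 85.23568725585938)
side left 81 top 45 [0.5425 0.3361 0.0787] ((0.5419009923934937, 0.3370906710624695), 0.013723284937441349) zmax 0.083
side right 72 top 41 [0.533  0.2365 0.079 ] ((0.5337578058242798, 0.23759038746356964), 0.014643356204032898) zmax 0.084
side tray 1802 ((536.0020751953125, 286.16790771484375), (198.51898193359375, 145.87417602539062), 84.88524627685547)
```

View pics/s3.png

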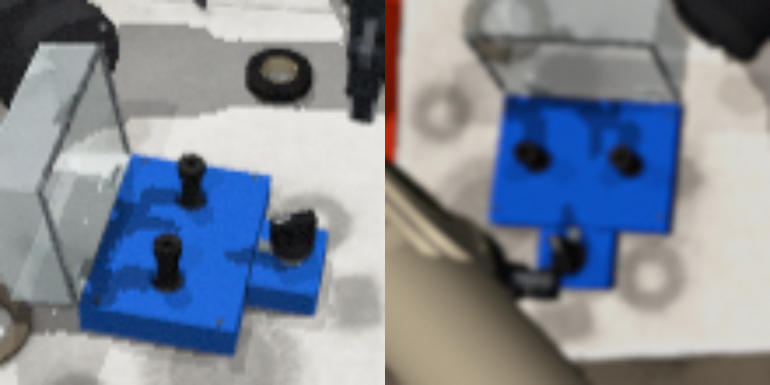

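The picture shows the lid open, the knob back at rest and both couplings upright in their pockets. Next: move above the left one.

```bash
cat > w.py <<'E'
from h import *
from workcell import camera,get_obs
def weigh(n=16):
    a=[]
    for i in range(n): camera("top");o=get_obs();a.append(np.r_[o["ft_force"],o["tau"][[1,3]]])
    a=np.array(a);print("F",a.mean(0).round(2),"sd",a.std(0).round(2))
E
python3 -c "
from h import *
go(.541,.333,.16,3.04)"
```

```text
t 7.42 pos [0.3785 0.2933 0.2442] head 3.021 j [ 0.05  0.06 -0.82  1.79  0.05  1.31  0.67] F [-0.35 -0.02  0.72] w 0.704 g 0.0
d [-0.1566  0.0591  0.0841] turn [-0.    -0.    -0.019]
```

In the tool's units: -0.02 rad is -0.0064.

move_arm --plan '[{"delta_pos": [-0.05,0.02,0],"turn": [0,0,-0.0064],"fingers": 0.3},{"delta_pos": [-0.1,0.04,0.02],"turn": [0,0,-0.0064],"fingers": 0.3},{"delta_pos": [-0.15,0.059,0.06],"turn": [0,0,-0.0064],"fingers": 0.3},{"delta_pos": [-0.157,0.059,0.084],"turn": [0,0,-0.0064],"fingers": 0.3},{"delta_pos": [-0.157,0.059,0.084],"turn": [0,0,-0.0064],"fingers": 0.3},{"delta_pos": [-0.157,0.059,0.084],"turn": [0,0,-0.0064],"fingers": 0.3},{"delta_pos": [-0.157,0.059,0.084],"turn": [0,0,-0.0064],"fingers": 0.3}]'

```text
clock: 8.3
position: [0.5413, 0.3339, 0.1623]
ee_rot: [0.049, 0.999, 0.001, 0.001]
ft_force: [0.6, 0.3, 0.3]
grip_width: 0.699
grasp_force: 0.0
```

```bash
python3 -c "
from w import *
weigh();go(.541,.333,.063,3.04)"
```

```text
F [ -0.09   0.07   0.08 -63.85 -35.91] sd [0.49 0.5  0.59 0.18 0.04]
t 9.1 pos [0.5414 0.3334 0.1603] head 3.044 j [-0.08  0.51 -0.74  1.5   0.36  1.26  0.61] F [-0.1   0.16 -0.39] w 0.702 g 0.0
d [ 0.0003 -0.0004  0.0973] turn [-0.     0.     0.004]
```

move_arm --plan '[{"delta_pos": [0,0,0.04],"turn": [0,0,0],"fingers": 0.3},{"delta_pos": [0,0,0.075],"turn": [0,0,0],"fingers": 0.3},{"delta_pos": [0,0,0.097],"turn": [0,0,0],"fingers": 0.3},{"delta_pos": [0,0,0.097],"turn": [0,0,0],"fingers": 0.3},{"delta_pos": [0,0,0.097],"turn": [0,0,0],"fingers": 0.3},{"delta_pos": [0,0,0.097],"turn": [0,0,0],"fingers": 0.8},{"delta_pos": [0,0,0.097],"turn": [0,0,0],"fingers": 0.8},{"delta_pos": [0,0,0.097],"turn": [0,0,0],"fingers": 0.8},{"delta_pos": [0,0,0.097],"turn": [0,0,0],"fingers": 0.8},{"delta_pos": [0,0,0.097],"turn": [0,0,0],"fingers": 0.8}]' --force 25

```text
clock: 10.35
position: [0.5418, 0.3336, 0.0643]
ee_rot: [0.049, 0.999, 0.0, 0.001]
ft_force: [-0.8, -1.8, 6.3]
grip_width: 0.292
grasp_force: 24.4
```

move_arm --plan '[{"delta_pos": [0,0,-0.012],"turn": [0,0,0],"fingers": 0.8},{"delta_pos": [0,0,-0.03],"turn": [0,0,0],"fingers": 0.8},{"delta_pos": [0,0,-0.06],"turn": [0,0,0],"fingers": 0.8},{"delta_pos": [0,0,-0.08],"turn": [0,0,0],"fingers": 0.8},{"delta_pos": [0,0,-0.08],"turn": [0,0,0],"fingers": 0.8},{"delta_pos": [0,0,-0.08],"turn": [0,0,0],"fingers": 0.8},{"delta_pos": [0,0,-0.08],"turn": [0,0,0],"fingers": 0.8}]'

```text
clock: 11.22
position: [0.5409, 0.333, 0.1421]
ee_rot: [0.049, 0.999, -0.001, -0.001]
ft_force: [-0.0, -0.2, -0.5]
grip_width: 0.296
grasp_force: 24.7
```

```bash
python3 -c "
from w import *
weigh();go(.541,.333,.064,3.04)
c=camera('side');cv2.imwrite('pics/s4.png',cv2.resize(c['color'][220:330,190:300],None,fx=4,fy=4)[:,:,::-1])"
```

```text
F [  0.12   0.35  -0.53 -64.68 -35.64] sd [0.4  0.53 0.53 0.08 0.03]
t 12.03 pos [0.5414 0.3334 0.1433] head 3.044 j [-0.08  0.53 -0.73  1.52  0.37  1.23  0.6 ] F [ 0.78 -0.17 -1.3 ] w 0.297 g 24.66
d [ 0.0003 -0.0004  0.0793] turn [-0.     0.     0.004]
```

View pics/s4.png

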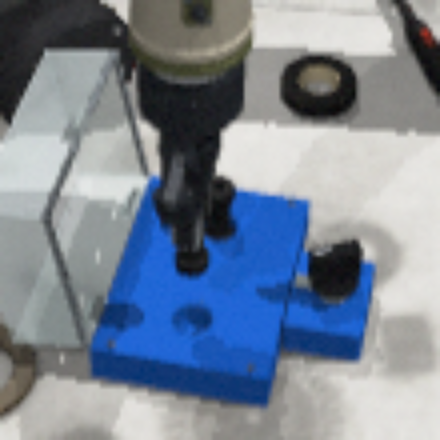

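The left coupling is held upright clear of its pocket at (192,320). The wrist force changed by −0.6 N, so it weighs about 62 g and is the light one. I'll put it back.

move_arm --plan '[{"delta_pos": [0,0,0.03],"turn": [0,0,0],"fingers": 0.8},{"delta_pos": [0,0,0.05],"turn": [0,0,0],"fingers": 0.8},{"delta_pos": [0,0,0.065],"turn": [0,0,0],"fingers": 0.8},{"delta_pos": [0,0,0.075],"turn": [0,0,0],"fingers": 0.8},{"delta_pos": [0,0,0.079],"turn": [0,0,0],"fingers": 0.8},{"delta_pos": [0,0,0.079],"turn": [0,0,0],"fingers": 0.8},{"delta_pos": [0,0,0.079],"turn": [0,0,0],"fingers": 0.8}]'

```text
clock: 12.95
position: [0.5416, 0.3336, 0.0648]
ee_rot: [0.049, 0.999, 0.0, 0.0]
ft_force: [-0.6, -0.2, -0.2]
grip_width: 0.299
grasp_force: 24.7
```

move_arm --plan '[{"delta_pos": [0,0,0],"turn": [0,0,0],"fingers": 0.3},{"delta_pos": [0,0,0],"turn": [0,0,0],"fingers": 0.3},{"delta_pos": [0,0,0],"turn": [0,0,0],"fingers": 0.3},{"delta_pos": [0,0,0],"turn": [0,0,0],"fingers": 0.3},{"delta_pos": [0,0,-0.02],"turn": [0,0,0],"fingers": 0.3},{"delta_pos": [0,0,-0.05],"turn": [0,0,0],"fingers": 0.3},{"delta_pos": [0,0,-0.09],"turn": [0,0,0],"fingers": 0.3},{"delta_pos": [0,0,-0.096],"turn": [0,0,0],"fingers": 0.3},{"delta_pos": [0,0,-0.096],"turn": [0,0,0],"fingers": 0.3}]'

```text
clock: 14.08
position: [0.5416, 0.3335, 0.1613]
ee_rot: [0.049, 0.999, 0.0, 0.001]
ft_force: [-0.3, -0.8, -0.7]
grip_width: 0.694
grasp_force: 0.0
```

```bash
python3 -c "
from loc import *
go(.5325,.234,.16,3.04);loc()"
```

```text
t 14.07 pos [0.5416 0.3335 0.1613] head 3.044 j [-0.08  0.51 -0.74  1.5   0.36  1.26  0.61] F [-0.29 -0.82 -0.71] w 0.694 g 0.0
d [-0.0007 -0.0999  0.0012] turn [0.001 0.001 0.004]
top right 37 top 25 [0.5321 0.2307 0.0801] ((0.5319904088973999, 0.2305823713541031), 0.010719619691371918) zmax 0.087
top tray 669 ((577.5000610351562, 242.1090087890625), (209.79368591308594, 101.89639282226562), 48.902381896972656)
side left 80 top 43 [0.542  0.3362 0.0789] ((0.5421916842460632, 0.3380385935306549), 0.0144371772184968) zmax 0.085
side right 67 top 37 [0.5326 0.2371 0.0785] ((0.5320745706558228, 0.2379879355430603), 0.014940805733203888) zmax 0.082
side tray 1637 ((535.99365234375, 285.281494140625), (194.93441772460938, 145.8953094482422), 85.34208679199219)
```

Left coupling's top reads 0.079 m again in the side view, so it is seated. Now the right one.

move_arm --plan '[{"delta_pos": [0,-0.05,0],"turn": [0,0,0],"fingers": 0.3},{"delta_pos": [-0.001,-0.1,0.01],"turn": [0,0,0],"fingers": 0.3},{"delta_pos": [-0.001,-0.1,0.03],"turn": [0,0,0],"fingers": 0.3},{"delta_pos": [-0.001,-0.1,0.06],"turn": [0,0,0],"fingers": 0.3},{"delta_pos": [-0.001,-0.1,0.085],"turn": [0,0,0],"fingers": 0.3},{"delta_pos": [-0.001,-0.1,0.097],"turn": [0,0,0],"fingers": 0.3},{"delta_pos": [-0.001,-0.1,0.097],"turn": [0,0,0],"fingers": 0.3},{"delta_pos": [-0.001,-0.1,0.097],"turn": [0,0,0],"fingers": 0.8},{"delta_pos": [-0.001,-0.1,0.097],"turn": [0,0,0],"fingers": 0.8},{"delta_pos": [-0.001,-0.1,0.097],"turn": [0,0,0],"fingers": 0.8},{"delta_pos": [-0.001,-0.1,0.097],"turn": [0,0,0],"fingers": 0.8},{"delta_pos": [-0.001,-0.1,0.097],"turn": [0,0,0],"fingers": 0.8}]' --force 40

```text
clock: 15.68
position: [0.5332, 0.234, 0.0643]
ee_rot: [0.049, 0.999, 0.0, 0.001]
ft_force: [-0.3, -0.2, 5.4]
grip_width: 0.287
grasp_force: 39.1
```

move_arm --plan '[{"delta_pos": [0,0,-0.012],"turn": [0,0,0],"fingers": 0.8},{"delta_pos": [0,0,-0.03],"turn": [0,0,0],"fingers": 0.8},{"delta_pos": [0,0,-0.06],"turn": [0,0,0],"fingers": 0.8},{"delta_pos": [0,0,-0.08],"turn": [0,0,0],"fingers": 0.8},{"delta_pos": [0,0,-0.08],"turn": [0,0,0],"fingers": 0.8},{"delta_pos": [0,0,-0.08],"turn": [0,0,0],"fingers": 0.8},{"delta_pos": [0,0,-0.08],"turn": [0,0,0],"fingers": 0.8}]'

```text
clock: 16.55
position: [0.532, 0.2334, 0.1422]
ee_rot: [0.049, 0.999, -0.0, -0.001]
ft_force: [-0.6, 0.2, -2.4]
grip_width: 0.292
grasp_force: 39.4
```

```bash
python3 -c "
from w import *
weigh();go(.42,.15,.36,2.2)"
```

```text
F [ -0.26  -0.07  -1.87 -56.48 -36.27] sd [0.43 0.51 0.34 0.08 0.03]
t 17.35 pos [0.5326 0.2338 0.1433] head 3.044 j [ 0.11  0.41 -0.75  1.67  0.3   1.18  0.76] F [-0.19 -0.21 -2.25] w 0.294 g 39.43
d [ 0.1039 -0.0944 -0.2167] turn [0.    0.    0.844]
```

The wrist force changed by −1.95 N, about 0.2 kg, so this is the heavy one. I'll raise it and carry it to the pump.

In the tool's units: 0.8 rad is 0.2546.

move_arm --plan '[{"delta_pos": [0,0,-0.05],"turn": [0,0,0],"fingers": 0.8},{"delta_pos": [0,0,-0.1],"turn": [0,0,0],"fingers": 0.8},{"delta_pos": [0,0,-0.15],"turn": [0,0,0],"fingers": 0.8},{"delta_pos": [0,0,-0.19],"turn": [0,0,0],"fingers": 0.8},{"delta_pos": [0,0,-0.217],"turn": [0,0,0.0159],"fingers": 0.8},{"delta_pos": [0,-0.04,-0.217],"turn": [0,0,0.0477],"fingers": 0.8},{"delta_pos": [0.005,-0.09,-0.217],"turn": [0,0,0.0955],"fingers": 0.8},{"delta_pos": [0.01,-0.14,-0.217],"turn": [0,0,0.1432],"fingers": 0.8},{"delta_pos": [0.015,-0.19,-0.217],"turn": [0,0,0.191],"fingers": 0.8},{"delta_pos": [0.019,-0.24,-0.217],"turn": [0,0,0.2228],"fingers": 0.8},{"delta_pos": [0.019,-0.28,-0.217],"turn": [0,0,0.2546],"fingers": 0.8},{"delta_pos": [0.019,-0.307,-0.217],"turn": [0,0,0.2546],"fingers": 0.8}]' --force 40

```text
clock: 18.85
position: [0.4832, -0.072, 0.3604]
ee_rot: [0.436, 0.9, -0.0, 0.0]
ft_force: [0.2, 0.8, -1.1]
grip_width: 0.295
grasp_force: 40.1
```

```bash
python3 -c "
from w import *
go(.435,-.371,.36,1.44)"
```

```text
t 18.85 pos [ 0.4832 -0.072   0.3604] head 2.24 j [ 0.55  0.02 -0.5   1.58  0.01  1.54  0.72] F [ 0.15  0.8  -1.1 ] w 0.295 g 40.08
d [-0.2046 -0.2234  0.0006] turn [0.    0.001 0.8  ]
```

In the tool's units: 0.8 rad is 0.2546.

move_arm --plan '[{"delta_pos": [-0.025,-0.03,0],"turn": [0,0,0.0318],"fingers": 0.8},{"delta_pos": [-0.06,-0.065,0],"turn": [0,0,0.07],"fingers": 0.8},{"delta_pos": [-0.095,-0.105,0],"turn": [0,0,0.1114],"fingers": 0.8},{"delta_pos": [-0.13,-0.145,0],"turn": [0,0,0.1592],"fingers": 0.8},{"delta_pos": [-0.165,-0.18,0],"turn": [0,0,0.2069],"fingers": 0.8},{"delta_pos": [-0.19,-0.207,0],"turn": [0,0,0.2387],"fingers": 0.8},{"delta_pos": [-0.205,-0.223,0],"turn": [0,0,0.2546],"fingers": 0.8},{"delta_pos": [-0.205,-0.223,0],"turn": [0,0,0.2546],"fingers": 0.8},{"delta_pos": [-0.205,-0.223,0],"turn": [0,0,0.2546],"fingers": 0.8}]'

```text
clock: 19.98
position: [0.4379, -0.3678, 0.3605]
ee_rot: [0.75, 0.662, 0.0, 0.0]
ft_force: [-0.2, 1.2, -2.0]
grip_width: 0.294
grasp_force: 40.0
```

```bash
python3 -c "
from h import *
go(.435,-.371,.240,1.44)"
```

```text
t 19.98 pos [ 0.4379 -0.3678  0.3605] head 1.447 j [ 0.81  0.19 -0.22  1.4   0.04  1.56  0.46] F [-0.2   1.18 -2.03] w 0.294 g 40.02
d [-0.0036 -0.0025  0.1205] turn [ 0.001 -0.001  0.007]
```

move_arm --plan '[{"delta_pos": [-0.001,-0.001,0.03],"turn": [0,0,0],"fingers": 0.8},{"delta_pos": [-0.001,-0.001,0.06],"turn": [0,0,0],"fingers": 0.8},{"delta_pos": [-0.001,-0.001,0.09],"turn": [0,0,0],"fingers": 0.8},{"delta_pos": [-0.001,-0.001,0.115],"turn": [0,0,0],"fingers": 0.8},{"delta_pos": [-0.001,-0.001,0.13],"turn": [0,0,0],"fingers": 0.8},{"delta_pos": [-0.001,-0.001,0.13],"turn": [0,0,0],"fingers": 0.8},{"delta_pos": [-0.001,-0.001,0.13],"turn": [0,0,0],"fingers": 0.8},{"delta_pos": [-0.001,-0.001,0.13],"turn": [0,0,0],"fingers": 0.8}]'

```text
clock: 20.98
position: [0.4365, -0.3703, 0.2314]
ee_rot: [0.751, 0.661, 0.0, 0.001]
ft_force: [-0.2, -0.5, -2.2]
grip_width: 0.291
grasp_force: 40.1
```

```bash
python3 -c "
from loc import *
go(.435,-.371,.230,1.44);loc()
c=np.load('side1.npz');W=cloud(c);X,Y,Z=np.moveaxis(W,-1,0)
for a,b in((.12,.15),(.17,.2),(.2,.23)):
    k=(abs(X-.435)<.03)&(abs(Y+.37)<.035)&(Z>a)&(Z<b);p=W[k]
    if len(p):print(a,len(p),np.median(p,0).round(3),p.min(0).round(3),p.max(0).round(3))
f=lambda a:cv2.resize(a,None,fx=4,fy=4)
cv2.imwrite('pics/s5.png',np.hstack([f(c['color'][115:215,235:335]),f(c['color'][230:330,195:295])])[:,:,::-1])"
```

```text
t 20.98 pos [ 0.4365 -0.3703  0.2314] head 1.444 j [ 0.81  0.23 -0.22  1.61  0.05  1.3   0.46] F [-0.23 -0.52 -2.16] w 0.291 g 40.06
d [-0.0009 -0.0014  0.0014] turn [0.002 0.001 0.004]
top left 38 top 25 [0.5402 0.3294 0.0807] ((0.5399841070175171, 0.33053556084632874), 0.011333785951137543) zmax 0.089
top tray 1596 ((533.7890014648438, 281.8819580078125), (190.28883361816406, 143.76080322265625), 83.9875717163086)
side left 81 top 47 [0.5425 0.3363 0.0787] ((0.5421592593193054, 0.3383183181285858), 0.0147038409486413) zmax 0.083
side tray 1840 ((535.6956176757812, 284.71429443359375), (194.87684631347656, 145.76766967773438), 84.43140411376953)
0.12 25 [ 0.433 -0.369  0.128] [ 0.419 -0.394  0.12 ] [ 0.46  -0.339  0.148]
0.17 24 [ 0.44  -0.358  0.193] [ 0.427 -0.368  0.183] [ 0.449 -0.351  0.199]
0.2 36 [ 0.438 -0.362  0.222] [ 0.417 -0.371  0.201] [ 0.46  -0.353  0.23 ]
```

View pics/s5.png

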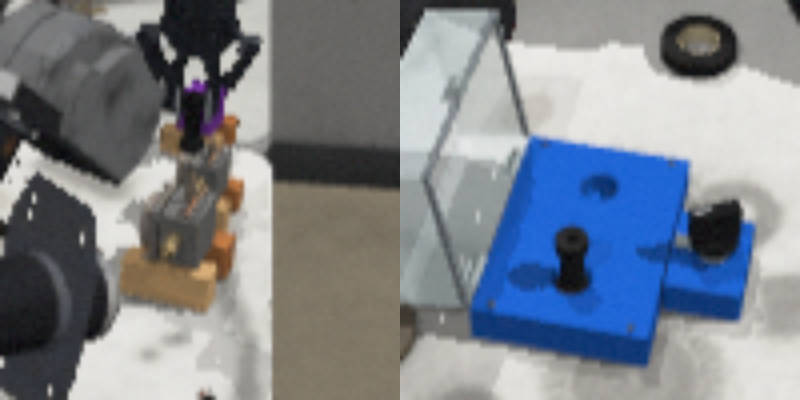

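The picture shows the heavy coupling hanging upright at (193,120) over the shaft at (195,170), with a clear gap below it. The light one is seated in its pocket, the lid is open and the knob is at rest. Handing in.

```bash
python3 -c "
from workcell import hand_in
print(hand_in())"
```

```text
the job is handed in; nothing more can be done
None
```

The job is handed in, with no verdict returned: the heavier coupling (about 0.2 kg, from the right pocket) is held upright about 35 mm above the pump's shaft tip, the lighter one (about 62 g) is back in the left pocket, and the lid is open with the latch knob sprung back.

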